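# Slide the well plate into the plate warmer and press it home

### The arm

A 6-joint arm with a two-finger parallel gripper is mounted at the origin on the work surface. World frame = base frame: x ahead of the robot, y to its left, z up, the work surface at z = 0. Lengths are in m, angles in rad, forces in N, time in s.
With the tool pointing down it reaches from about 0.25 to 0.725 m from the base axis. Payload 4 kg.
Tool frame: the origin (TCP) lies at the very end of the fingers, on their centre line; the grasp point (between the pads) lies arm.hold_point_z behind it (arm.hold_point_z is the distance from the TCP to the grasp point, in m); y points along the fingers, x is the direction in which the jaws open and shut, and the axes are right-handed (so a half turn about y gives the same grasp; the last joint's range is limited). The gripper opens to 85 mm and grips with 20 to 120 N. Pads are 22 mm wide; open, the fingers measure 114 mm over their backs; the gripper's body (76 mm by 85 mm) begins 54 mm behind the grasp point. The pads swing forward as they close: fully open they stand 13 mm farther back than shut.
Start: joints at [-1.199, 0.241, 0.005, 1.335, 0, 1.571], TCP at [0.182, -0.466, 0.202] pointing down, gripper open.
Joint ranges: [-2.72, 2.72], [-1.05, 1.87], [-1.09, 1.28], [-1.99, 2.15], [-1.42, 1.44], [-3.14, 3.14]. Speed limits (rad/s): [2.79, 2.79, 3.14, 3.14, 3.14, 3.14].

### API

Orientations are given as a unit quaternion [w, x, y, z].
In Python, from workcell import status, imaging, arm gives the robot as it stands. The module is installed in compiled form; this text tells all that it offers.
- The arm moves only by the tool drive_tool, never from a script. Its argument "increments" is a list of rows, each a list of 7 numbers: the closure in counts, from 0 (fully open) to 255 (shut), then the shift along the tool's x, y, z in cm, then the turn, a rotation vector about the tool's x, y, z in degrees. A call has 1 to 12 rows; each row shifts and turns the commanded pose from where the row before left it, along the tool's axes as they then stand; what a row does not reach is not made up. A row lasts 1/10 s, in which the tool goes at most 50 mm and 8.59 degrees, less where a joint would pass 70% of its speed; a pose out of reach is approached as far as the arm can. A call is refused whole if a number of a shift passes 5 or a number of a turn 8.59, either way. A call with a gripper value outside its range is refused whole. The fingers move at their own pace and stop on an object; "force" is the grip in N (left out, the last holds). Time passes only in rows, so rows that do not move let the fingers close. It gives the time, the measured TCP pose, the force and the opening at its end, in the units of the state.
- status.read_state(): the state, without advancing time (a new reading comes with each control period).
- imaging.camera(name): name is "scene" or "top" or "wrist"; returns the picture (480x640x3 uint8, red, green, blue); there is no depth.
- imaging.camera_info(name): a dict with "fovy" (degrees; the focal length in pixels is half the picture's height over the tangent of half this angle, whatever the lens; pixels are square), "cx", "cy" (the principal point, pixels), "R" (3x3) and "t" (3): a world point X has camera coordinates R X + t; the wrist camera has in their place "mount" (4x4, takes a point from camera to tool coordinates, whose origin is the TCP and whose axes are the tool frame's). Camera axes: x right, y down, z forward; pixel columns grow to the right and rows downward; lengths in m; the calibration is good to about 2 mm. A picture is of the moment at which its call begins: read the wrist's pose just before it. camera_info takes no time and is no camera call.
- arm.job_done(): hands the job in, once; it reports no verdict.
The state is a dict: "time_s": time; "qpos": joint angles; "joint_vel": joint speeds; "joint_torque": joint torques, N m; "tool_pos": TCP position; "tool_rot": TCP orientation; "ft_force": force on the tool from outside, world axes, zero at the start; "ft_torque": the same for the moment, N m; "width": finger opening in m.
Only numpy, scipy, OpenCV 4.12 (cv2) and the standard library are available. Lean on these libraries where they do the work, as an engineer would, in place of code of your own. Each camera call takes 0.05 s, during which the arm holds its last target. There are 200 camera calls.

### The job

Load the loose well plate into the empty nest of the plate warmer: move the container that stands in the way off the track, slide the plate along the deck into the nest without lifting it, and press it down past the spring clip until it lies fully home, flush with the deck. Leave the plate that is already loaded and the glass dish where they are, and let the bottle and the jar both end standing upright.

Things in the scene. Friction and masses are not known exactly. Their poses are not given: they have to be found in the camera images.
- warmer: Plate warmer fixed on the bench: grey base, flat aluminium deck 62 mm above the origin, which lies on the bench. Own frame: x points away from the robot; the deck spans x -135 to 135, y -310 to 250 mm. Two nests 20 mm deep are sunk in it side by side at y 49.5 to 180.5: the far one is empty, the near one (x -89.5 to -0.5) is loaded. The deck at y below 49.5 is the flat loading area.
- nest (a point): Centre of the floor of the empty nest, 42 mm above the bench (x 74, y 115 mm in the warmer's frame; same axes). The nest is 89 mm (x) by 131 mm (y) and 20 mm deep, as deep as the plate is tall: the plate's long side goes along y. The track is the strip of deck along the rail on the -y side of this nest.
- rail (a point): Point on the foot of the inner face of the steel guide rail, at deck height: x 117 mm, y -60 mm in the warmer's frame. The rail is straight along y from y -310 to 190 mm, 10 mm wide and 10 mm high above the deck. A plate lying with its long side against the rail is in line with the empty nest.
- clip_nose (a point): Tip of the spring clip in the -y end wall of the empty nest: a rounded steel nose (radius 8 mm, 48 mm long in x), tip 11 mm above the nest floor, 4 mm out of the wall; it yields along -y against 5 to 8 N. A plate slid in from the loading area drops its leading end to the floor, while its -y end rests on the nose about 15 mm proud until pressed down (about 6 N, then it gives).
- head (a point): Centre of the top of the control head, a grey block 75 mm high on the deck across its whole +y end (y 196 to 250 mm in the warmer's frame).
- plate: The loose white 24-well plate, 85.5 mm (x) by 127.8 mm (y, long) by 20 mm tall, 0.1 to 0.2 kg. Origin at the centre of its underside, z up. The lowest 8 mm is a skirt of the full size; above it the sides step in by 2 mm. It starts on the loading area, its long side turned up to 0.55 rad from the warmer's y.
- loaded_plate: An identical plate already pressed home in the near nest, its top flush with the deck. Origin at the centre of its underside. Leave it there.
- bottle: White plastic bottle with grey cap, 56 mm diameter over its lower 65 mm, 105 mm tall, 0.22 kg, standing on the deck between plate and nests. Origin at the centre of its underside. Either it or the jar stands on the track; the other one stands nearer the robot and is not in the way.
- jar: Amber glass jar with white cap, 62 mm diameter over its lower 45 mm, 75 mm tall, 0.2 kg, standing on the deck; like the bottle, it may be the one on the track. Origin at the centre of its underside.
- dish: Glass dish 92 mm diameter, 16 mm tall, on the bench beyond the control head. Origin at the centre of its underside. Not needed.
Not all that is in view belongs to the job. Leave any black or green look-alike of the plate alone.

How it is judged:
By the outcome, as a careful person would: the job done as asked, in the order asked, and still so for the second after the job is handed in, with the robot touching nothing.
It also fails if it takes over 70 s, if anything falls off the work surface, if the arm or the gripper's body presses on something with over 40 N, if the wrist force passes 120 N, or if a joint passes its speed limit or range.

## Working session

There is one attempt and no reset: what is moved stays moved. The work goes in short steps, Python scripts to look and compute and a tool call to move; the robot and the scene stay as the last step left them, time stands still between calls to the robot, and variables do not carry over. Pictures are saved under pics/ and viewed, about 8 in all and at most 12, crops included, and the job is handed in when it is done.

Besides the shell and the picture viewer there is one more tool, called after ">>>" as a command line: name --pt "numbers of a row" for each row, then --argument value for the rest. drive_tool: Moves the arm, as the interface text tells. Its arguments: {"type":"object","properties":{"increments":{"type":"array","items":{"type":"array","items":{"type":"number"}}},"force":{"type":"number"}},"required":["increments"]}

```bash
mkdir -p pics; python3 - <<'E'
from workcell import status, imaging, arm
import cv2
s=status.read_state();print({k:s[k] for k in('time_s','tool_pos','tool_rot','ft_force','width')},arm.hold_point_z)
for n in("scene","top","wrist"):
    print(n,imaging.camera_info(n))
for n in("scene","top"):
    cv2.imwrite(f"pics/{n}0.png",imaging.camera(n)[:,:,::-1])
E
```

```text
{'time_s': 0.0, 'tool_pos': array([ 0.18140643, -0.46517191,  0.20081124]), 'tool_rot': array([ 0.58422952, -0.58338209,  0.39957991, -0.39834293]), 'ft_force': array([ 0.54985081, -0.48192489,  0.50397305]), 'width': 0.08532671912801122} 0.0187
scene {'fovy': 45.05472646510408, 'cx': 320.11147943253644, 'cy': 252.7847134760175, 'R': array([[-0.87680577,  0.48064369, -0.01390275],
       [ 0.40810891,  0.7285732 , -0.55011654],
       [-0.25428087, -0.48801919, -0.83497216]]), 't': array([ 0.42646428, -0.18910969,  1.53175289])}
top {'fovy': 51.813028645111984, 'cx': 317.0279416087433, 'cy': 230.94251232865872, 'R': array([[ 0.01693443, -0.99983558, -0.00648387],
       [-0.99552295, -0.01625756, -0.09311145],
       [ 0.09299073,  0.00803163, -0.99563458]]), 't': array([0.03237093, 0.53255264, 1.34481409])}
wrist {'fovy': 71.88148572330691, 'cx': 316.86064166718296, 'cy': 248.28048513165382, 'mount': array([[ 9.99999265e-01,  1.20983379e-03, -7.48563860e-05,
        -5.75133946e-05],
       [ 4.57654420e-04, -3.19651370e-01,  9.47535114e-01,
        -1.70324468e-01],
       [ 1.12243205e-03, -9.47534452e-01, -3.19651689e-01,
         8.16812955e-02],
       [ 0.00000000e+00,  0.00000000e+00,  0.00000000e+00,
         1.00000000e+00]])}
```

View pics/top0.png

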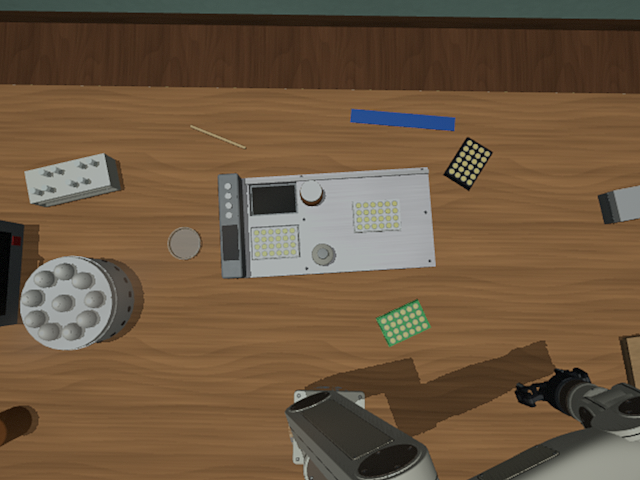

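View pics/scene0.png

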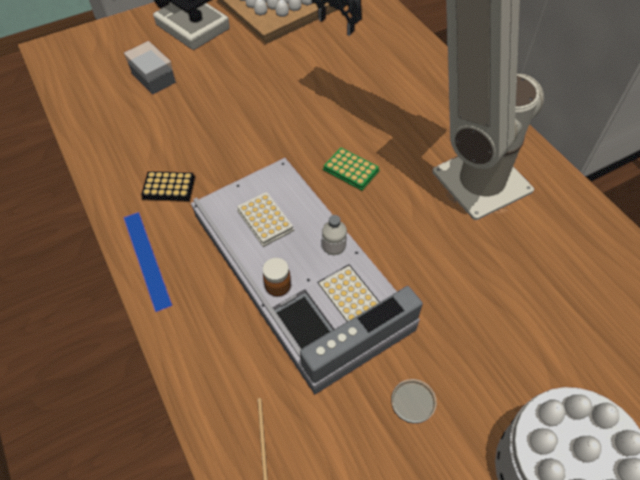

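```bash
cat > h.py <<'E'
import numpy as np, cv2
from workcell import status, imaging, arm
from scipy.spatial.transform import Rotation as Ro
def ray(name,px,z):
    i=imaging.camera_info(name); f=240/np.tan(np.radians(i['fovy']/2))
    d=i['R'].T@np.array([(px[0]-i['cx'])/f,(px[1]-i['cy'])/f,1]); c=-i['R'].T@i['t']
    return c+d*(z-c[2])/d[2]
def proj(name,X):
    i=imaging.camera_info(name); f=240/np.tan(np.radians(i['fovy']/2))
    c=i['R']@X+i['t']; return c[:2]/c[2]*f+[i['cx'],i['cy']]
def tool():
    s=status.read_state(); q=s['tool_rot']; return s,Ro.from_quat([q[1],q[2],q[3],q[0]]).as_matrix()
E
python3 - <<'E'
import cv2
a=cv2.imread('pics/top0.png')[155:290,210:445]
cv2.imwrite('pics/topc.png',cv2.resize(a,None,fx=3.4,fy=3.4,interpolation=cv2.INTER_CUBIC))
E
```

```text
(no output)
```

View pics/topc.png

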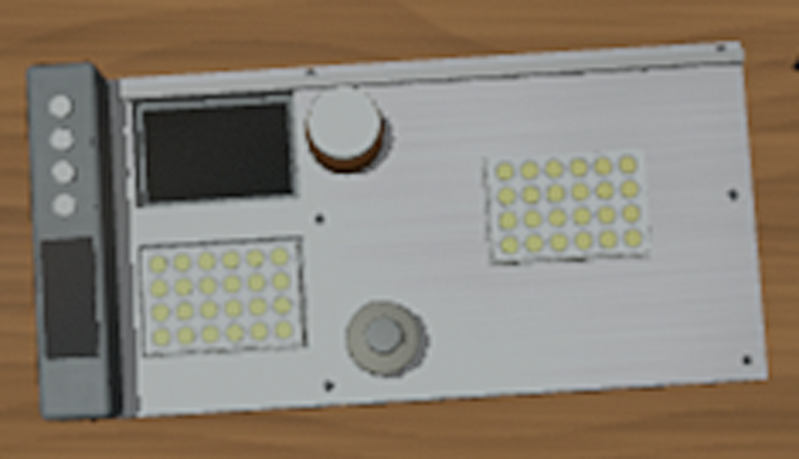

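```bash
cat >> h.py <<'E'
def wells(name,im,box):
    x0,y0,x1,y1=box; a=cv2.resize(im[y0:y1,x0:x1],None,fx=4,fy=4,interpolation=cv2.INTER_CUBIC).astype(int)
    m=((a[:,:,0]+a[:,:,1])/2-a[:,:,2]>28).astype(np.uint8)
    n,l,st,c=cv2.connectedComponentsWithStats(m)
    k=[i for i in range(1,n) if st[i,4]>40]
    return (c[k]+.5)/4-.5+[x0,y0], st[k,4]
def plate(P):  # world xy of wells -> centre, long direction angle
    (c,s,a)=cv2.minAreaRect(P.astype(np.float32)); 
    if s[0]<s[1]: a+=90; s=s[::-1]
    return np.array(c),s,a%180
E
python3 - <<'E'
from h import *
for name,boxes in (("top",{"loose":(345,192,408,240),"loaded":(246,222,304,263)}),("scene",{"loose":(232,185,298,248),"loaded":(312,260,385,325)})):
    im=cv2.imread(f'pics/{name}0.png')[:,:,::-1]
    for k,b in boxes.items():
        p,ar=wells(name,im,b); z=.080 if k=="loose" else .060
        W=np.array([ray(name,q,z) for q in p])[:,:2]
        print(name,k,len(p),p.mean(0).round(1),*[np.round(v,4) for v in plate(W)],W.mean(0).round(4))
T=lambda u,v:(u/3.4+210-.35,v/3.4+155-.35)
for n,q,z in (("nearR corner",(767,379),.062),("rail top R inner",(743,63),.072),("rail inner L",(130,98),.072),("nearL",(138,415),.062),("nest",(135,103),.062),("nest",(293,95),.062),("nestb",(138,205),.062),("nestb",(297,194),.062),
  ("jar cap",(344,123),.137),("bottle cap",(383,335),.167),("headL",(28,65),.137),("headBL",(44,418),.137)):
    print(n,ray("top",T(*q),z).round(4))
E
```

```text
top loose 24 [376.8 214.8] [ 0.5727 -0.1179] [0.0967 0.0581] 94.1976 [ 0.5727 -0.1179]
top loaded 24 [274.4 241.9] [0.4972 0.1554] [0.0969 0.0583] 94.4247 [0.4972 0.1554]
scene loose 24 [264.3 215.5] [ 0.5703 -0.1218] [0.0971 0.0585] 94.1446 [ 0.5703 -0.1218]
scene loaded 25 [350.6 292.7] [0.4597 0.149 ] [0.129  0.0961] 4.3603 [0.4909 0.1508]
nearR corner [ 0.4391 -0.2768  0.062 ]
rail top R inner [ 0.6892 -0.2568  0.072 ]
rail inner L [0.6534 0.2299 0.072 ]
nearL [0.4026 0.2176 0.062 ]
nest [0.6513 0.2273 0.062 ]
nest [0.6597 0.1009 0.062 ]
nestb [0.569  0.2225 0.062 ]
nestb [0.5799 0.096  0.062 ]
jar cap [0.6245 0.058  0.137 ]
bottle cap [0.4637 0.0261 0.167 ]
headL [0.6652 0.2982 0.137 ]
headBL [0.3993 0.2768 0.137 ]
```

```bash
cat >> h.py <<'E'
PSI=np.radians(4.25); EX=np.array([np.cos(PSI),np.sin(PSI),0]); EY=np.array([-np.sin(PSI),np.cos(PSI),0]); O=np.array([.5494,.0420,0])
def W(x,y,z): return O+EX*x/1000+EY*y/1000+[0,0,z/1000]   # warmer mm -> world
def go(x,y,z,jaw=EY):
    s,R=tool(); p=s['tool_pos']; d=p-O
    print('t',s['time_s'],'warmer mm',np.round([d@EX*1e3,d@EY*1e3,d[2]*1e3],1),'F',np.round([s['ft_force']@EX,s['ft_force']@EY,s['ft_force'][2]],1),'w',round(s['width']*1e3,1))
    if R[:,0]@jaw<0: jaw=-jaw
    D=np.array([0,0,-1.]); T=np.column_stack([jaw,D,np.cross(jaw,D)])
    print('rotvec tool deg',np.degrees(Ro.from_matrix(R.T@T).as_rotvec()).round(2),' shift cm in current axes',(R.T@(W(x,y,z)-p)*100).round(2),' in final axes',(T.T@(W(x,y,z)-p)*100).round(2))
E
python3 - <<'E'
from h import *
s,R=tool(); print(R.round(3)); go(75,8,180); go(75,8,180,EX)
E
```

```text
[[ 0.363 -0.001  0.932]
 [-0.932  0.002  0.363]
 [-0.002 -1.    -0.   ]]
t 0.1 warmer mm [-404.6 -478.6  200.9] F [-1.   1.3 -1. ] w 85.4
rotvec tool deg [ 0.02 17.05 -0.11]  shift cm in current axes [-32.45   2.15  60.12]  in final axes [-48.66   2.09  47.96]
t 0.1 warmer mm [-404.6 -478.6  200.9] F [-1.   1.3 -1. ] w 85.4
rotvec tool deg [-7.000e-02 -7.295e+01 -1.000e-01]  shift cm in current axes [-32.45   2.15  60.12]  in final axes [47.96  2.09 48.66]
```

>>> drive_tool --pt "0 0 0 0 0 8.5 0" --pt "0 0 0 0 0 8.5 0" --pt "0 -3.4 0 3.3 0 0 0" --pt "0 -3.4 0 3.3 0 0 0" --pt "0 -3.4 0 3.3 0 0 0" --pt "0 -3.4 0 3.3 0 0 0" --pt "0 -3.4 0 3.3 0 0 0" --pt "0 -3.4 0 3.3 0 0 0" --pt "0 -3.4 0 3.3 0 0 0" --pt "0 -3.4 0 3.3 0 0 0" --pt "0 -3.4 0 3.3 0 0 0" --pt "0 -3.4 0 3.3 0 0 0" --force 30

```text
time_s: 1.3
tool_pos: [0.4859, -0.1002, 0.2014]
tool_rot: [-0.518, 0.519, -0.481, 0.481]
ft_force: [0.6, -1.5, -0.2]
width: 0.0853
```

```bash
python3 -c "
from h import *
go(75,8,78)"
```

```text
t 1.3 warmer mm [ -73.9 -137.1  201.4] F [ 0.4 -1.5 -0.2] w 85.3
rotvec tool deg [0.04 0.07 0.  ]  shift cm in current axes [-14.49  12.33  14.91]  in final axes [-14.51  12.34  14.89]
```

>>> drive_tool --pt "0 -3.3 0 3.4 0 0 0" --pt "0 -3.3 0 3.4 0 0 0" --pt "0 -3.3 0 3.4 0 0 0" --pt "0 -3.3 0 3.4 0 0 0" --pt "0 -1.3 0 1.3 0 0 0" --pt "0 0 0 0 0 0 0"

```text
time_s: 1.9
tool_pos: [0.6241, 0.053, 0.1998]
tool_rot: [0.521, -0.52, 0.48, -0.477]
ft_force: [-0.9, -0.4, -0.5]
width: 0.0852
```

```bash
python3 -c "
from h import *
go(75,8,78)
cv2.imwrite('pics/w1.png',imaging.camera('wrist')[:,:,::-1])"
```

```text
t 1.9 warmer mm [ 75.3   5.4 199.8] F [-1.  -0.4 -0.5] w 85.2
rotvec tool deg [ 0.1   0.57 -0.16]  shift cm in current axes [-0.22 12.18 -0.  ]  in final axes [-0.26 12.18 -0.03]
```

View pics/w1.png

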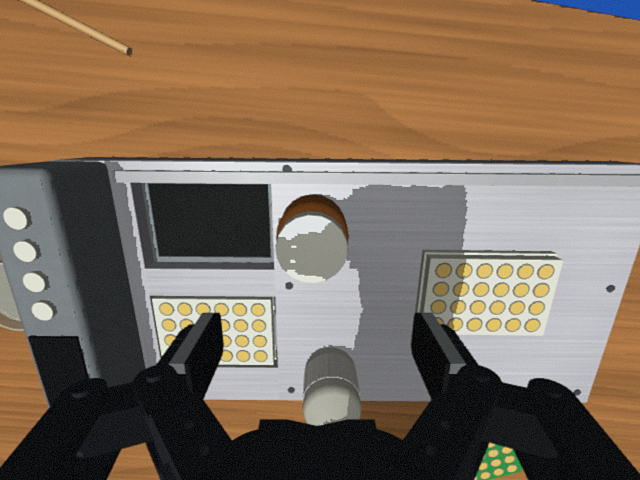

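```bash
cat >> h.py <<'E'
def wray(px,z,s=None,R=None):
    if s is None: s,R=tool()
    i=imaging.camera_info('wrist'); f=240/np.tan(np.radians(i['fovy']/2)); M=i['mount']
    d=R@M[:3,:3]@np.array([(px[0]-i['cx'])/f,(px[1]-i['cy'])/f,1]); c=s['tool_pos']+R@M[:3,3]
    return c+d*(z-c[2])/d[2]
def wm(p): d=p-O; return np.round([d@EX*1e3,d@EY*1e3,d[2]*1e3],1)
E
python3 - <<'E'
from h import *
for n,q,z in (("jar cap",(312,248),.137),("jar base top edge",(313,196),.062),("bottle cap",(332,402),.167),("rail top inner",(400,173),.072),("rail",(200,183),.062),("nest tl",(147,183),.062),("nest R",(272,184),.062),("nest br",(273,262),.062),("near edge L",(290,402),.062)):
    print(n,wm(wray(q,z)))
im=cv2.imread('pics/w1.png')[:,:,::-1]
p,ar=wells('wrist',im,(424,255,565,340)); P=np.array([wray(q,.080) for q in p])[:,:2]; c,s,a=plate(P); print(len(p),c,s,a,wm(np.array([*c,.08])))
E
```

```text
jar cap [ 77.    7.8 137. ]
jar base top edge [102.8   8.2  62. ]
bottle cap [-37.9  -8.7 167. ]
rail top inner [125.7 -68.6  72. ]
rail [113.8 112.5  62. ]
nest tl [113.4 161.5  62. ]
nest R [113.6  46.1  62. ]
nest br [36.4 47.7 62. ]
near edge L [-138.7   33.7   62. ]
24 [ 0.56916362 -0.12126112] (0.09697961807250977, 0.058229561895132065) 94.09208965301514 [   7.6 -164.3   80. ]
```

>>> drive_tool --pt "0 -0.25 3.5 0.05 0 0 0" --pt "0 0 3.5 0 0 0 0" --pt "0 0 3.5 0 0 0 0" --pt "0 0 2.2 0 0 0 0" --pt "0 0 0 0 0 0 0" --pt "150 0 0 0 0 0 0" --pt "150 0 0 0 0 0 0" --pt "150 0 0 0 0 0 0" --pt "150 0 0 0 0 0 0" --pt "150 0 0 0 0 0 0" --pt "150 0 0 0 0 0 0" --force 30

```text
time_s: 3.05
tool_pos: [0.6254, 0.0528, 0.0776]
tool_rot: [0.523, -0.518, 0.479, -0.479]
ft_force: [0.9, 1.4, 6.5]
width: 0.0544
```

```bash
python3 -c "
from h import *
go(-95,-250,150)"
```

```text
t 3.05 warmer mm [76.6  5.2 77.6] F [1.  1.3 6.5] w 54.4
rotvec tool deg [-0.3   0.49 -0.22]  shift cm in current axes [ 25.34  -7.42 -17.34]  in final axes [ 25.52  -7.24 -17.16]
```

>>> drive_tool --pt "0 0 0 0 0 0 0" --pt "0 0 0 0 0 0 0" --pt "0 0 0 0 0 0 0" --pt "0 0 0 0 0 0 0"

```text
time_s: 3.45
tool_pos: [0.6233, 0.0524, 0.0744]
tool_rot: [0.521, -0.52, 0.48, -0.478]
ft_force: [-0.1, 0.5, 0.3]
width: 0.0851
```

```bash
python3 -c "
from h import *
go(76,8,70)
cv2.imwrite('pics/w2.png',imaging.camera('wrist')[:,:,::-1])"
```

```text
t 3.45 warmer mm [74.5  4.9 74.4] F [-0.   0.5  0.3] w 85.1
rotvec tool deg [ 0.04  0.48 -0.19]  shift cm in current axes [-0.31  0.44  0.16]  in final axes [-0.31  0.44  0.15]
```

View pics/w2.png

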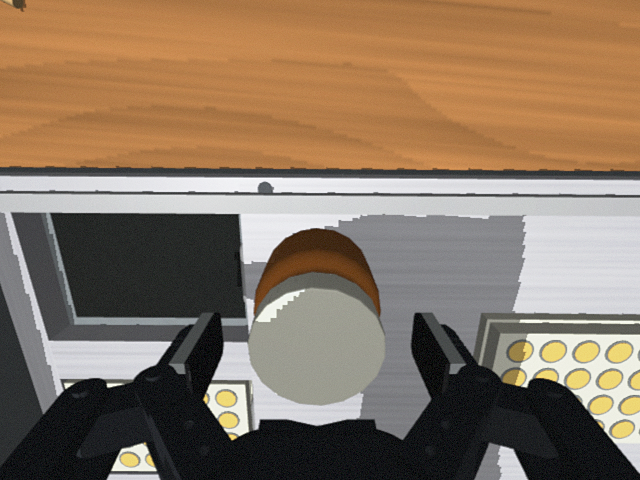

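```bash
python3 -c "
from h import *
print(wm(wray((317,340),.137)),wm(wray((317,231),.062+.03)), wm(wray((317,272),.137)),wm(wray((317,404),.137)),wm(wray((249,340),.137)),wm(wray((386,340),.137)))
print(wm(wray((300,205),.062)))"
```

```text
[ 83.2   4.6 137. ] [113.4   5.   92. ] [111.    4.8 137. ] [ 52.7   4.3 137. ] [ 82.8  30.3 137. ] [ 83.5 -21.6 137. ]
[119.9  14.6  62. ]
```

>>> drive_tool --pt "0 0 0 0.6 0 0 0" --pt "0 0 0.5 0 0 0 0" --pt "0 0 0 0 0 0 0" --pt "150 0 0 0 0 0 0" --pt "150 0 0 0 0 0 0" --pt "150 0 0 0 0 0 0" --force 30

```text
time_s: 4.1
tool_pos: [0.6298, 0.053, 0.0701]
tool_rot: [0.521, -0.519, 0.48, -0.478]
ft_force: [-0.9, 0.2, 2.3]
width: 0.0587
```

>>> drive_tool --pt "150 0 0 0 0 0 0" --pt "150 0 0 0 0 0 0" --pt "150 0 0 0 0 0 0" --pt "150 0 0 0 0 0 0"

```text
time_s: 4.5
tool_pos: [0.6298, 0.053, 0.0701]
tool_rot: [0.521, -0.519, 0.48, -0.478]
ft_force: [0.3, 0.2, 2.6]
width: 0.0586
```

>>> drive_tool --pt "150 0 -0.5 0 0 0 0" --pt "150 0 -1 0 0 0 0" --pt "150 0 -1 0 0 0 0" --pt "150 0 0 0 0 0 0" --pt "150 0 0 0 0 0 0" --force 40

```text
time_s: 5.0
tool_pos: [0.6299, 0.0529, 0.0953]
tool_rot: [0.521, -0.519, 0.48, -0.478]
ft_force: [-0.6, -0.4, -0.8]
width: 0.0582
```

```bash
python3 -c "
from h import *
go(-95,-250,170)
cv2.imwrite('pics/w3.png',imaging.camera('wrist')[:,:,::-1])"
```

```text
t 5.0 warmer mm [81.   4.9 95.3] F [-0.6 -0.3 -0.8] w 58.2
rotvec tool deg [-0.06  0.48 -0.2 ]  shift cm in current axes [ 25.32  -7.58 -17.81]  in final axes [ 25.49  -7.47 -17.6 ]
```

View pics/w3.png

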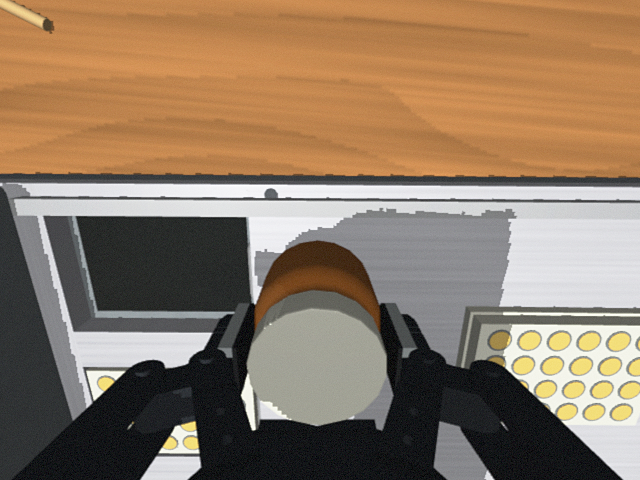

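>>> drive_tool --pt "150 0 -1.5 0 0 0 0" --pt "150 0 -2 0 0 0 0" --pt "150 1.2 0 -0.8 0 0 0" --pt "150 3 0 -2.1 0 0 0" --pt "150 3 0 -2.1 0 0 0" --pt "150 3 0 -2.1 0 0 0" --pt "150 3 0 -2.1 0 0 0" --pt "150 3 0 -2.1 0 0 0" --pt "150 3 0 -2.1 0 0 0" --pt "150 3 0 -2.1 0 0 0" --pt "150 2.2 0 -1.5 0 0 0" --pt "150 1 0 -0.6 0 0 0"

```text
time_s: 6.25
tool_pos: [0.4721, -0.217, 0.1278]
tool_rot: [0.52, -0.519, 0.481, -0.478]
ft_force: [-0.8, 0.1, -1.5]
width: 0.058
```

```bash
python3 -c "
from h import *
go(-95,-250,71)"
```

```text
t 6.25 warmer mm [ -96.2 -252.5  127.8] F [-0.8  0.2 -1.5] w 58.0
rotvec tool deg [ 0.13  0.28 -0.21]  shift cm in current axes [-0.23  5.68  0.14]  in final axes [-0.25  5.68  0.12]
```

>>> drive_tool --pt "150 0 2 0 0 0 0" --pt "150 0 2 0 0 0 0" --pt "150 0 1 0 0 0 0" --pt "150 0 0.3 0 0 0 0" --pt "150 0 0.2 0 0 0 0" --pt "150 0 0 0 0 0 0"

```text
time_s: 6.85
tool_pos: [0.4755, -0.2146, 0.0742]
tool_rot: [0.521, -0.519, 0.479, -0.478]
ft_force: [0.9, 0.9, -2.6]
width: 0.0581
```

>>> drive_tool --pt "150 0 0.1 0 0 0 0" --pt "150 0 0 0 0 0 0"

```text
time_s: 7.05
tool_pos: [0.4756, -0.2148, 0.0734]
tool_rot: [0.521, -0.519, 0.479, -0.478]
ft_force: [0.1, -0.2, -1.6]
width: 0.0577
```

>>> drive_tool --pt "150 0 0.15 0 0 0 0" --pt "150 0 0.1 0 0 0 0" --pt "150 0 0 0 0 0 0"

```text
time_s: 7.35
tool_pos: [0.4751, -0.2147, 0.0703]
tool_rot: [0.521, -0.519, 0.48, -0.478]
ft_force: [0.6, -0.4, -2.2]
width: 0.0579
```

>>> drive_tool --pt "150 0 0.1 0 0 0 0" --pt "150 0 0 0 0 0 0"

```text
time_s: 7.55
tool_pos: [0.4753, -0.2147, 0.0702]
tool_rot: [0.521, -0.519, 0.48, -0.478]
ft_force: [-1.7, 0.3, 4.3]
width: 0.0576
```

>>> drive_tool --pt "90 0 0 0 0 0 0" --pt "60 0 0 0 0 0 0" --pt "0 0 0 0 0 0 0" --pt "0 0 0 0 0 0 0" --pt "0 0 0 0 0 0 0" --pt "0 0 -2 0 0 0 0" --pt "0 0 -4 0 0 0 0" --pt "0 0 -4 0 0 0 0" --pt "0 0 -3 0 0 0 0" --pt "0 0 0 0 0 0 0"

```text
time_s: 8.55
tool_pos: [0.478, -0.2165, 0.2044]
tool_rot: [0.522, -0.518, 0.476, -0.481]
ft_force: [0.1, 0.2, -0.5]
width: 0.0853
```

```bash
python3 -c "
from h import *
go(-50,-163,180)
cv2.imwrite('pics/t4.png',imaging.camera('top')[:,:,::-1])
im=imaging.camera('wrist');cv2.imwrite('pics/w4.png',im[:,:,::-1])
a=cv2.imread('pics/t4.png')[150:300,200:450]; cv2.imwrite('pics/c4.png',np.vstack([cv2.resize(a,(500,300)),cv2.resize(im[:,:,::-1],(500,300))]))"
```

```text
t 8.55 warmer mm [ -90.3 -252.5  204.4] F [ 0.1  0.2 -0.5] w 85.3
rotvec tool deg [-0.49  0.48  0.08]  shift cm in current axes [-8.92  2.46  4.09]  in final axes [-8.95  2.44  4.03]
```

View pics/c4.png

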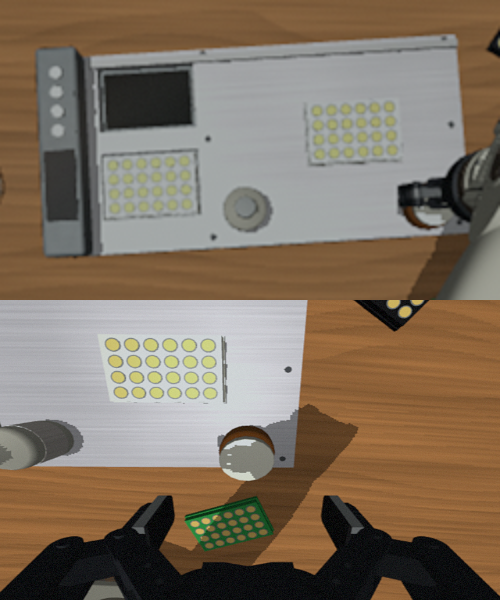

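```bash
python3 - <<'E'
from h import *
im=cv2.imread('pics/w4.png')[:,:,::-1]
p,ar=wells('w',im,(125,50,285,168)); P=np.array([wray(q,.080) for q in p])[:,:2]; c,s,a=plate(P); print(len(p),s,a,wm(np.array([*c,.08])))
for q in ((390,20),):print(wm(wray(q,.072)))
go(-56,-163,67)
E
```

```text
24 (0.09612847119569778, 0.05765305832028389) 94.20130395889282 [   7.7 -161.6   80. ]
[  74.8 -305.7   72. ]
t 8.65 warmer mm [ -92.8 -251.1  199.8] F [0.1 1.  0.5] w 85.4
rotvec tool deg [-0.08  0.48 -0.15]  shift cm in current axes [-8.75 13.31  3.73]  in final axes [-8.81 13.28  3.68]
```

>>> drive_tool --pt "255 -3 0 1.2 0 0.4 0" --pt "255 -3 0 1.2 0 0 0" --pt "255 -2.9 0 1.2 0 0 0" --pt "255 0 0 0 0 0 0" --pt "255 0 3 0 0 0 0" --pt "255 0 4 0 0 0 0" --pt "255 0 4 0 0 0 0" --pt "255 0 1.7 0 0 0 0" --pt "255 0 0 0 0 0 0"

```text
time_s: 9.55
tool_pos: [0.4996, -0.1226, 0.068]
tool_rot: [-0.517, 0.519, -0.485, 0.477]
ft_force: [0.3, 0.2, 0.1]
width: -0.0002
```

```bash
python3 -c "
from h import *
go(20,-162,66.5)"
```

```text
t 9.55 warmer mm [ -61.9 -160.5   68. ] F [0.3 0.2 0.1] w -0.2
rotvec tool deg [ 0.56  0.06 -0.36]  shift cm in current axes [0.16 0.07 8.19]  in final axes [0.15 0.15 8.19]
```

>>> drive_tool --pt "255 0 0.15 0.6 0 0 0" --pt "255 0 0 0.7 0 0 0" --pt "255 0 0 0.7 0 0 0" --pt "255 0 0 0.7 0 0 0" --pt "255 0 0 0.7 0 0 0" --pt "255 0 0 0.7 0 0 0" --pt "255 0 0 0.7 0 0 0" --pt "255 0 0 0.7 0 0 0" --pt "255 0 0 0.7 0 0 0" --pt "255 0 0 0.6 0 0 0" --pt "255 0 0 0.4 0 0 0" --pt "255 0 0 0 0 0 0"

```text
time_s: 10.75
tool_pos: [0.5763, -0.1176, 0.071]
tool_rot: [0.519, -0.518, 0.482, -0.48]
ft_force: [0.1, -0.4, -0.4]
width: -0.0001
```

```bash
python3 -c "
from h import *
go(20,-162,66.5)"
```

```text
t 10.75 warmer mm [  15.  -161.2   71. ] F [ 0.1 -0.4 -0.4] w -0.1
rotvec tool deg [-0.01  0.1  -0.2 ]  shift cm in current axes [0.08 0.45 0.5 ]  in final axes [0.08 0.45 0.5 ]
```

>>> drive_tool --pt "255 0 0 -0.4 0 0 0" --pt "255 0 0.4 0 0 0 0" --pt "255 0 0 0.4 0 0 0" --pt "255 0 0 0.2 0 0 0" --pt "255 0 0 0 0 0 0"

```text
time_s: 11.25
tool_pos: [0.5783, -0.1175, 0.0672]
tool_rot: [0.52, -0.518, 0.481, -0.48]
ft_force: [-0.4, 0.0, -0.4]
width: -0.0001
```

>>> drive_tool --pt "255 0 0 0.2 0 0 0" --pt "255 0 0 0.1 0 0 0" --pt "255 0 0 0 0 0 0"

```text
time_s: 11.55
tool_pos: [0.581, -0.1173, 0.0672]
tool_rot: [0.519, -0.518, 0.482, -0.48]
ft_force: [-0.1, 0.1, -0.1]
width: 0.0
```

>>> drive_tool --pt "255 0 0 0.2 0 0 0" --pt "255 0 0 0 0 0 0"

```text
time_s: 11.75
tool_pos: [0.5831, -0.1171, 0.0672]
tool_rot: [0.519, -0.518, 0.482, -0.48]
ft_force: [-0.4, 0.1, -0.2]
width: -0.0001
```

>>> drive_tool --pt "255 0 0 0.2 0 0 0" --pt "255 0 0 0 0 0 0"

```text
time_s: 11.95
tool_pos: [0.5851, -0.117, 0.0672]
tool_rot: [0.519, -0.518, 0.482, -0.48]
ft_force: [-0.2, -0.9, -0.8]
width: -0.0004
```

>>> drive_tool --pt "255 0 0 0.2 0 0 0" --pt "255 0 0 0 0 0 0"

```text
time_s: 12.15
tool_pos: [0.5871, -0.1169, 0.0671]
tool_rot: [0.519, -0.518, 0.482, -0.48]
ft_force: [-0.4, -0.4, -0.4]
width: 0.0
```

>>> drive_tool --pt "255 0 0 0.2 0 0 0" --pt "255 0 0 0 0 0 0"

```text
time_s: 12.35
tool_pos: [0.5891, -0.1167, 0.0672]
tool_rot: [0.519, -0.518, 0.482, -0.48]
ft_force: [0.4, 0.7, -0.7]
width: -0.0
```

```bash
python3 -c "
from h import *
go(20,-162,66.5)
im=imaging.camera('wrist');cv2.imwrite('pics/w5.png',im[:,:,::-1])"
```

```text
t 12.35 warmer mm [  27.8 -161.2   67.2] F [ 0.4  0.6 -0.7] w -0.0
rotvec tool deg [-0.01  0.09 -0.19]  shift cm in current axes [ 0.08  0.07 -0.78]  in final axes [ 0.08  0.07 -0.78]
```

View pics/w5.png

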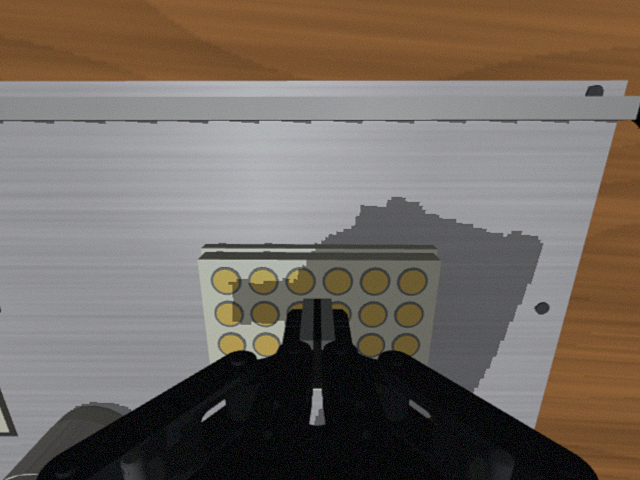

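```bash
python3 - <<'E'
from h import *
i=imaging.camera_info('wrist'); f=240/np.tan(np.radians(i['fovy']/2)); M=np.linalg.inv(i['mount'])
for t in ((0,0,0),(0,-.0187,0),(0,-.03,0),(0,-.04,0)):
    c=M[:3,:3]@np.array(t)+M[:3,3]; print(t,c[:2]/c[2]*f+[i['cx'],i['cy']])
print('plate far bottom edge',wm(wray((320,245),.07)),'top far',wm(wray((320,260),.082)),wm(wray((210,260),.082)),wm(wray((430,260),.082)),'rail',wm(wray((320,121),.062)))
im=cv2.imread('pics/w5.png')[:,:,::-1]
p,ar=wells('w',im,(205,262,435,296)); print([list(wm(wray(q,.08))) for q in p])
E
```

```text
(0, 0, 0) [316.62535444 288.77002406]
(0, -0.0187, 0) [316.58695118 304.65477671]
(0, -0.03, 0) [316.55959833 315.96874341]
(0, -0.04, 0) [316.53212686 327.33178028]
plate far bottom edge [  54.7 -162.9   70. ] top far [  50.7 -162.9   82. ] [  50.4 -107.6   82. ] [  50.9 -218.    82. ] rail [ 116.6 -162.6   62. ]
[[np.float64(38.2), np.float64(-113.7), np.float64(80.0)], [np.float64(38.2), np.float64(-133.2), np.float64(80.0)], [np.float64(38.2), np.float64(-152.5), np.float64(80.0)], [np.float64(38.1), np.float64(-172.0), np.float64(80.0)], [np.float64(38.1), np.float64(-191.3), np.float64(80.0)], [np.float64(38.1), np.float64(-210.7), np.float64(80.0)]]
```

>>> drive_tool --pt "255 0 -1 0 0 0 0" --pt "255 0 0 -3 0 0 0" --pt "255 0 0 -3 0 0 0" --pt "255 0 0 -2.8 0 0 0" --pt "255 0 0.5 0 0 0 0" --pt "255 0 0.5 0 0 0 0" --pt "255 0 0.3 0 0 0 0" --pt "255 0 0.3 0 0 0 0" --pt "255 0 0 0 0 0 0"

```text
time_s: 13.3
tool_pos: [0.5014, -0.1232, 0.0605]
tool_rot: [0.519, -0.518, 0.482, -0.479]
ft_force: [0.1, -0.4, -0.0]
width: 0.0002
```

>>> drive_tool --pt "255 0 0.2 0 0 0 0" --pt "255 0 0.1 0 0 0 0" --pt "255 0 0 0 0 0 0"

```text
time_s: 13.6
tool_pos: [0.501, -0.1233, 0.0579]
tool_rot: [0.519, -0.518, 0.482, -0.48]
ft_force: [1.9, -0.9, 0.3]
width: -0.0
```

>>> drive_tool --pt "255 0 0.2 0 0 0 0" --pt "255 0 0.1 0 0 0 0" --pt "255 0 0 0 0 0 0"

```text
time_s: 13.9
tool_pos: [0.5008, -0.1233, 0.055]
tool_rot: [0.519, -0.518, 0.482, -0.48]
ft_force: [-0.2, -0.1, -0.0]
width: 0.0
```

>>> drive_tool --pt "255 0 0.3 0 0 0 0" --pt "255 0 0 0 0 0 0"

```text
time_s: 14.1
tool_pos: [0.5007, -0.1232, 0.0518]
tool_rot: [0.519, -0.518, 0.482, -0.48]
ft_force: [-0.1, 0.8, 0.7]
width: -0.0
```

>>> drive_tool --pt "255 0 0.3 0 0 0 0" --pt "255 0 0 0 0 0 0"

```text
time_s: 14.3
tool_pos: [0.5007, -0.1232, 0.0487]
tool_rot: [0.519, -0.518, 0.482, -0.48]
ft_force: [-0.8, 0.2, -0.1]
width: -0.0005
```

>>> drive_tool --pt "255 0 0.3 0 0 0 0" --pt "255 0 0 0 0 0 0"

```text
time_s: 14.5
tool_pos: [0.5007, -0.1232, 0.0457]
tool_rot: [0.519, -0.518, 0.482, -0.48]
ft_force: [-0.0, 0.0, -0.5]
width: -0.0001
```

>>> drive_tool --pt "255 0 0.2 0 0 0 0" --pt "255 0 0 0 0 0 0"

```text
time_s: 14.7
tool_pos: [0.5008, -0.1232, 0.0439]
tool_rot: [0.519, -0.518, 0.482, -0.48]
ft_force: [-1.1, -0.3, 0.9]
width: 0.0002
```

>>> drive_tool --pt "255 0 0.2 0 0 0 0" --pt "255 0 0 0 0 0 0"

```text
time_s: 14.9
tool_pos: [0.5008, -0.1232, 0.0419]
tool_rot: [0.519, -0.518, 0.482, -0.48]
ft_force: [-0.4, -0.5, 1.1]
width: 0.0005
```

>>> drive_tool --pt "255 0 0.2 0 0 0 0" --pt "255 0 0 0 0 0 0"

```text
time_s: 15.1
tool_pos: [0.5008, -0.1232, 0.0399]
tool_rot: [0.519, -0.518, 0.482, -0.48]
ft_force: [-0.3, 0.7, -0.0]
width: -0.0002
```

```bash
python3 -c "
from h import *
go(20,-162,66.5)
im=imaging.camera('wrist');cv2.imwrite('pics/w6.png',im[:,:,::-1])"
```

```text
t 15.1 warmer mm [ -60.7 -161.1   39.9] F [-0.3  0.7 -0. ] w -0.2
rotvec tool deg [ 0.03  0.09 -0.21]  shift cm in current axes [ 0.09 -2.67  8.07]  in final axes [ 0.09 -2.66  8.07]
```

View pics/w6.png

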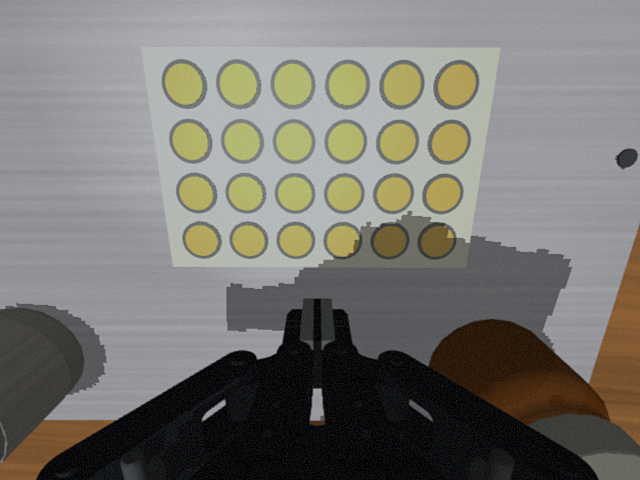

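>>> drive_tool --pt "255 0 0.2 0 0 0 0" --pt "255 0 0 0 0 0 0"

```text
time_s: 15.35
tool_pos: [0.5008, -0.1232, 0.0379]
tool_rot: [0.519, -0.518, 0.482, -0.48]
ft_force: [0.2, -0.4, 0.1]
width: 0.0004
```

>>> drive_tool --pt "255 0 0.2 0 0 0 0" --pt "255 0 0 0 0 0 0"

```text
time_s: 15.55
tool_pos: [0.5008, -0.1232, 0.0359]
tool_rot: [0.519, -0.518, 0.482, -0.48]
ft_force: [0.2, 0.3, -0.3]
width: -0.0
```

>>> drive_tool --pt "255 0 0.2 0 0 0 0" --pt "255 0 0 0 0 0 0"

```text
time_s: 15.75
tool_pos: [0.5008, -0.1232, 0.0339]
tool_rot: [0.519, -0.518, 0.482, -0.48]
ft_force: [-0.7, 0.4, -0.2]
width: -0.0
```

>>> drive_tool --pt "255 0 0.2 0 0 0 0" --pt "255 0 0 0 0 0 0"

```text
time_s: 15.95
tool_pos: [0.5012, -0.1233, 0.0325]
tool_rot: [0.519, -0.518, 0.481, -0.48]
ft_force: [-0.8, 0.1, 1.9]
width: -0.0001
```

>>> drive_tool --pt "255 0 -0.3 0 0 0 0" --pt "255 0 0 0.7 0 0 0" --pt "255 0 0 0.7 0 0 0" --pt "255 0 0 0.7 0 0 0" --pt "255 0 0 0.7 0 0 0" --pt "255 0 0 0.7 0 0 0" --pt "255 0 0 0.7 0 0 0" --pt "255 0 0 0.7 0 0 0" --pt "255 0 0 0.7 0 0 0" --pt "255 0 0 0.6 0 0 0" --pt "255 0 0 0.6 0 0 0" --pt "255 0 0 0.3 0 0 0"

```text
time_s: 17.15
tool_pos: [0.5725, -0.1178, 0.0351]
tool_rot: [0.519, -0.518, 0.482, -0.48]
ft_force: [0.2, -0.2, 0.5]
width: 0.0003
```

>>> drive_tool --pt "255 0 0 0.2 0 0 0" --pt "255 0 0 0 0 0 0"

```text
time_s: 17.35
tool_pos: [0.5741, -0.1177, 0.0352]
tool_rot: [0.519, -0.518, 0.482, -0.48]
ft_force: [0.9, 1.0, -0.8]
width: 0.0001
```

```bash
python3 - <<'E'
from h import *
go(20,-162,36)
im=imaging.camera('wrist');cv2.imwrite('pics/w7.png',im[:,:,::-1])
p,ar=wells('w',im,(100,0,560,300)); P=np.array([wray(q,.080) for q in p])[:,:2]; c,s,a=plate(P); print(len(p),s,a,wm(np.array([*c,.08])))
E
```

```text
t 17.35 warmer mm [  12.8 -161.1   35.2] F [ 0.9  1.  -0.8] w 0.1
rotvec tool deg [-0.02  0.09 -0.2 ]  shift cm in current axes [ 0.09 -0.08  0.72]  in final axes [ 0.09 -0.08  0.72]
25 (0.0970957800745964, 0.09599510580301285) 94.39201307296753 [  84.8 -161.9   80. ]
```

```bash
cat >> h.py <<'E'
def wplate(box,save=None,z=.080):
    s,R=tool(); im=imaging.camera('wrist')
    if save: cv2.imwrite(save,im[:,:,::-1])
    p,ar=wells('w',im,box); k=ar>.4*np.median(ar); P=np.array([wray(q,z,s,R) for q in p[k]])[:,:2]
    c,sz,a=plate(P); print('wells',k.sum(),np.round(sz,4),'yaw rel',round(a-94.25,2),'centre',wm(np.array([*c,z])))
E
python3 - <<'E'
from h import *
im=cv2.imread('pics/w7.png')[:,:,::-1]
p,ar=wells('w',im,(100,0,560,300)); 
for q,a in zip(p,ar): print(a,q.round(0),wm(wray(q,.08))[:2])
E
```

```text
167459 [328.  11.] [ 132.8 -164.6]
18409 [184. 135.] [  94.9 -113.3]
18237 [238. 135.] [  95.  -132.7]
18180 [292. 135.] [  95.  -152.2]
18350 [346. 135.] [  95.1 -171.6]
18505 [400. 135.] [  95.1 -191. ]
18645 [454. 135.] [  95.1 -210.4]
15859 [190. 189.] [  75.5 -113.4]
15795 [242. 189.] [  75.5 -132.8]
15788 [293. 189.] [  75.6 -152.2]
15863 [344. 189.] [  75.6 -171.6]
15993 [396. 189.] [  75.7 -191. ]
16061 [447. 189.] [  75.7 -210.4]
13768 [196. 238.] [  56.1 -113.4]
13756 [245. 238.] [  56.1 -132.8]
13791 [294. 238.] [  56.2 -152.3]
13671 [343. 238.] [  56.2 -171.6]
13484 [392. 238.] [  56.3 -191.1]
13643 [441. 238.] [  56.4 -210.5]
12045 [202. 283.] [  36.7 -113.5]
12051 [248. 283.] [  36.7 -132.9]
11898 [295. 283.] [  36.8 -152.2]
11666 [342. 283.] [  36.8 -171.7]
11673 [389. 283.] [  36.9 -191.1]
11679 [435. 283.] [  36.9 -210.5]
```

>>> drive_tool --pt "255 0 0 0.3 0 0 0" --pt "255 0 0 0.3 0 0 0" --pt "255 0 0 0 0 0 0"

```text
time_s: 17.7
tool_pos: [0.5804, -0.1173, 0.0352]
tool_rot: [0.52, -0.518, 0.481, -0.48]
ft_force: [-0.1, 0.7, -0.2]
width: 0.0001
```

>>> drive_tool --pt "255 0 0 0.2 0 0 0" --pt "255 0 0 0 0 0 0"

```text
time_s: 17.9
tool_pos: [0.582, -0.1171, 0.0352]
tool_rot: [0.519, -0.518, 0.482, -0.48]
ft_force: [-0.7, 0.3, 0.3]
width: -0.0004
```

>>> drive_tool --pt "255 0 0 0.1 0 0 0" --pt "255 0 0 0 0 0 0"

```text
time_s: 18.1
tool_pos: [0.5826, -0.1171, 0.0351]
tool_rot: [0.519, -0.518, 0.482, -0.48]
ft_force: [-1.6, -0.9, 0.8]
width: -0.0001
```

```bash
python3 - <<'E'
from h import *
go(74,-250,36)
wplate((100,70,560,300))
E
```

```text
t 18.1 warmer mm [  21.3 -161.1   35.1] F [-1.7 -0.8  0.8] w -0.1
rotvec tool deg [ 0.03  0.08 -0.19]  shift cm in current axes [ 8.89 -0.12  5.26]  in final axes [ 8.89 -0.09  5.27]
wells 24 [0.0971 0.0583] yaw rel 0.14 centre [  74.3 -162.    80. ]
```

>>> drive_tool --pt "255 0 0 0.1 0 0 0" --pt "255 0 0 0 0 0 0" --pt "255 0 0 -0.8 0 0 0" --pt "255 0 -3 0 0 0 0" --pt "255 0 -4 0 0 0 0" --pt "255 0 -3 0 0 0 0" --pt "255 3 0 2.5 0 0 0" --pt "255 3 0 2.5 0 0 0" --pt "255 3.2 0 1 0 0 0" --pt "255 0 0 0 0 0 0"

```text
time_s: 19.15
tool_pos: [0.6443, -0.209, 0.1339]
tool_rot: [0.519, -0.517, 0.482, -0.482]
ft_force: [0.6, 0.4, -0.7]
width: 0.0001
```

```bash
python3 - <<'E'
from h import *
print(tool()[0]['qpos'].round(2))
go(72,-255,36,-EX)
E
```

```text
[-0.31  0.63  0.43  1.37  0.    2.75]
t 19.15 warmer mm [  76.1 -257.4  133.9] F [ 0.6  0.4 -0.7] w 0.1
rotvec tool deg [-3.000e-02  8.987e+01 -1.900e-01]  shift cm in current axes [-0.22  9.79 -0.43]  in final axes [ 0.41  9.79 -0.24]
```

>>> drive_tool --pt "255 0 0 0 0 -8.5 0" --pt "255 0 0 0 0 -8.5 0" --pt "255 0 0 0 0 -8.5 0" --pt "255 0 0 0 0 -8.5 0" --pt "255 0 0 0 0 -8.5 0" --pt "255 0 0 0 0 -8.5 0" --pt "255 0 0 0 0 -8.5 0" --pt "255 0 0 0 0 -8.5 0" --pt "255 0 0 0 0 -8.5 0" --pt "255 0 0 0 0 -8.5 0" --pt "255 0 0 0 0 -5 0" --pt "255 0 0 0 0 0 0"

```text
time_s: 20.35
tool_pos: [0.6427, -0.2043, 0.1349]
tool_rot: [0.708, -0.705, -0.027, 0.027]
ft_force: [1.1, 0.5, 0.1]
width: 0.0001
```

```bash
python3 - <<'E'
from h import *
go(73,-255,36,EX)
wplate((0,0,640,300),'pics/w8.png')
E
```

```text
t 20.35 warmer mm [  74.8 -252.6  134.9] F [1.1 0.5 0.1] w 0.1
rotvec tool deg [-0.22  0.1   0.05]  shift cm in current axes [-0.19  9.89 -0.28]  in final axes [-0.18  9.89 -0.24]
wells 39 [0.3157 0.1096] yaw rel -72.72 centre [  35.  -174.1   80. ]
```

View pics/w8.png

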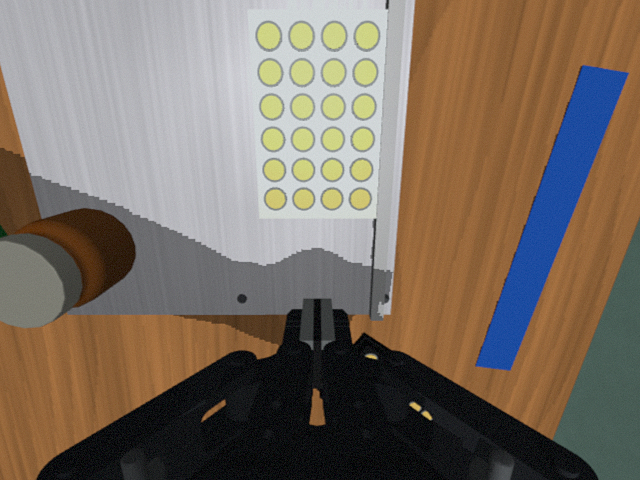

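>>> drive_tool --pt "255 -0.15 3 -0.3 0 0 0" --pt "255 0 4 0 0 0 0" --pt "255 0 2.8 0 0 0 0" --pt "255 0 0 0 0 0 0" --pt "255 0 0 0.8 0 0 0" --pt "255 0 0 0.8 0 0 0" --pt "255 0 0 0.8 0 0 0" --pt "255 0 0 0.8 0 0 0" --pt "255 0 0 0.8 0 0 0" --pt "255 0 0 0.8 0 0 0" --pt "255 0 0 0.8 0 0 0" --pt "255 0 0 0 0 0 0"

```text
time_s: 21.6
tool_pos: [0.637, -0.1504, 0.0371]
tool_rot: [0.708, -0.705, -0.027, 0.027]
ft_force: [0.1, 0.1, -0.2]
width: 0.0001
```

```bash
python3 - <<'E'
from h import *
go(73,-30,36,EX)
s,R=tool(); im=imaging.camera('wrist'); p,ar=wells('w',im,(150,0,470,300))
for q,a in zip(p,ar): 
  if 4000<a<40000: print(a,q.round(0),wm(wray(q,.08,s,R))[:2])
E
```

```text
t 21.6 warmer mm [  73.1 -198.4   37.1] F [ 0.1  0.1 -0.2] w 0.1
rotvec tool deg [-0.24  0.18 -0.  ]  shift cm in current axes [ 0.04  0.18 16.84]  in final axes [-1.000e-02  1.100e-01  1.684e+01]
13523 [234.  11.] [ 45.1 -77.3]
13488 [293.  10.] [ 64.5 -77.2]
13490 [353.  11.] [ 83.9 -77.1]
13581 [412.  11.] [103.3 -77. ]
21200 [238.  68.] [ 45.1 -94.1]
20996 [295.  68.] [ 64.5 -94. ]
21067 [351.  68.] [ 83.9 -93.9]
21213 [407.  68.] [103.3 -93.8]
18180 [242. 128.] [  45.2 -113.5]
17991 [296. 128.] [  64.6 -113.4]
18049 [349. 128.] [  84.  -113.3]
18222 [403. 128.] [ 103.4 -113.3]
39354 [461. 236.] [ 130.3 -154. ]
15739 [246. 182.] [  45.3 -132.9]
15656 [297. 182.] [  64.7 -132.8]
15699 [348. 182.] [  84.1 -132.7]
15761 [398. 182.] [ 103.5 -132.7]
13770 [249. 231.] [  45.3 -152.3]
13732 [298. 231.] [  64.7 -152.2]
13757 [346. 231.] [  84.2 -152.1]
13732 [395. 231.] [ 103.5 -152.1]
12062 [252. 276.] [  45.4 -171.7]
12046 [298. 276.] [  64.8 -171.6]
12068 [345. 276.] [  84.2 -171.5]
12057 [391. 276.] [ 103.6 -171.4]
```

>>> drive_tool --pt "255 0 0 0.8 0 0 0" --pt "255 0 0 1.2 0 0 0" --pt "255 0 0 1.3 0 0 0" --pt "255 0 0 1.3 0 0 0" --pt "255 0 0 1.3 0 0 0" --pt "255 0 0 1.3 0 0 0" --pt "255 0 0 1.3 0 0 0" --pt "255 0 0 1.3 0 0 0" --pt "255 0 0 1.3 0 0 0" --pt "255 0 0 1.3 0 0 0" --pt "255 0 0 1.0 0 0 0" --pt "255 0 0 0.5 0 0 0"

```text
time_s: 22.85
tool_pos: [0.6265, -0.0122, 0.0375]
tool_rot: [0.708, -0.705, -0.027, 0.027]
ft_force: [-0.3, -1.3, 0.4]
width: -0.0003
```

```bash
python3 - <<'E'
from h import *
go(73,41,36,EX)
s,R=tool(); im=imaging.camera('wrist'); p,ar=wells('w',im,(150,100,470,300))
for q,a in zip(p,ar): 
  if 4000<a<40000: print(a,q.round(0),wm(wray(q,.08,s,R))[:2])
E
```

```text
t 22.85 warmer mm [ 72.8 -59.8  37.5] F [-0.4 -1.3  0.4] w -0.3
rotvec tool deg [-0.2   0.15 -0.01]  shift cm in current axes [ 0.04  0.19 10.08]  in final axes [ 0.02  0.15 10.08]
17963 [242. 130.] [44.9 24.4]
17802 [296. 130.] [64.3 24.5]
17858 [349. 130.] [83.7 24.5]
17972 [402. 130.] [103.1  24.6]
15568 [246. 184.] [44.9  5. ]
15521 [297. 184.] [64.3  5.1]
15512 [347. 184.] [83.8  5.1]
15571 [398. 184.] [103.2   5.2]
13582 [249. 233.] [ 45.  -14.4]
13563 [298. 233.] [ 64.4 -14.3]
13571 [346. 233.] [ 83.8 -14.3]
13595 [394. 233.] [103.2 -14.2]
11943 [252. 277.] [ 45.1 -33.8]
11927 [298. 277.] [ 64.5 -33.7]
11945 [345. 277.] [ 83.9 -33.7]
11924 [391. 277.] [103.3 -33.6]
```

>>> drive_tool --pt "255 0 0 0.7 0 0 0" --pt "255 0 -0.1 0.7 0 0 0" --pt "255 0 -0.2 0.7 0 0 0" --pt "255 0 -0.2 0.6 0 0 0" --pt "255 0 0 0.6 0 0 0" --pt "255 0 0 0.6 0 0 0" --pt "255 0 0 0.6 0 0 0" --pt "255 0 0 0.6 0 0 0" --pt "255 0 0 0 0 0 0"

```text
time_s: 23.8
tool_pos: [0.6227, 0.0385, 0.0427]
tool_rot: [0.708, -0.705, -0.027, 0.027]
ft_force: [-0.0, -1.0, 0.2]
width: 0.0001
```

>>> drive_tool --pt "255 0 0 0.6 0 0 0" --pt "255 0 0 0.6 0 0 0" --pt "255 0 0 0.6 0 0 0" --pt "255 0 0 0 0 0 0"

```text
time_s: 24.2
tool_pos: [0.6215, 0.0564, 0.043]
tool_rot: [0.708, -0.705, -0.027, 0.027]
ft_force: [-0.0, -0.1, 1.5]
width: 0.0001
```

```bash
python3 - <<'E'
from h import *
go(73,41,42,EX)
s,R=tool(); im=imaging.camera('wrist');cv2.imwrite('pics/w9.png',im[:,:,::-1]); p,ar=wells('w',im,(150,100,470,320))
for q,a in zip(p,ar): 
  if 4000<a<40000: print(a,q.round(0),wm(wray(q,.08,s,R))[:2])
E
```

```text
t 24.2 warmer mm [72.9  9.  43. ] F [-0.  -0.1  1.5] w 0.1
rotvec tool deg [-0.23  0.15  0.02]  shift cm in current axes [0.01 0.11 3.2 ]  in final axes [0.01 0.1  3.2 ]
14875 [248. 131.] [46.  93.1]
14759 [297. 131.] [64.5 93.2]
14824 [345. 131.] [83.  93.3]
14828 [394. 131.] [101.4  93.3]
13714 [250. 180.] [45.5 74.5]
13780 [392. 180.] [102.1  74.7]
13586 [297. 180.] [64.4 74.6]
13623 [345. 180.] [83.3 74.7]
12803 [251. 227.] [45.  55.1]
12716 [298. 227.] [64.3 55.2]
12728 [344. 227.] [83.6 55.2]
12852 [390. 227.] [102.9  55.3]
12034 [253. 272.] [44.5 34.9]
12012 [298. 272.] [64.2 34.9]
12006 [343. 272.] [83.9 35. ]
12077 [389. 272.] [103.6  35.1]
```

>>> drive_tool --pt "255 0 0 0.5 0 0 0" --pt "255 0 0 0.5 0 0 0" --pt "255 0 0 0.5 0 0 0" --pt "255 0 0 0.5 0 0 0" --pt "255 0 0 0.4 0 0 0" --pt "255 0 0 0.2 0 0 0" --pt "255 0 0 0 0 0 0"

```text
time_s: 24.95
tool_pos: [0.6192, 0.0818, 0.0427]
tool_rot: [0.708, -0.705, -0.027, 0.027]
ft_force: [0.6, -0.4, -0.3]
width: 0.0001
```

>>> drive_tool --pt "255 0 0 0.2 0 0 0" --pt "255 0 0 0.1 0 0 0" --pt "255 0 0 0 0 0 0"

```text
time_s: 25.25
tool_pos: [0.6191, 0.0843, 0.0428]
tool_rot: [0.708, -0.705, -0.027, 0.027]
ft_force: [0.6, -0.4, -0.5]
width: -0.0
```

```bash
python3 - <<'E'
from h import *
go(73,41,42,EX)
s,R=tool(); im=imaging.camera('wrist');cv2.imwrite('pics/w10.png',im[:,:,::-1]); p,ar=wells('w',im,(150,60,470,320))
for q,a in zip(p,ar): 
  if 4000<a<40000: print(a,q.round(0),wm(wray(q,.06,s,R))[:2])
E
```

```text
t 25.25 warmer mm [72.7 37.  42.8] F [ 0.5 -0.5 -0.5] w -0.0
rotvec tool deg [-0.2   0.08 -0.  ]  shift cm in current axes [0.03 0.08 0.4 ]  in final axes [0.03 0.08 0.4 ]
14792 [249.  85.] [ 43.6 139.6]
14722 [297.  85.] [ 63.7 139.6]
14708 [345.  85.] [ 83.8 139.6]
14762 [393.  85.] [103.9 139.6]
13782 [251. 135.] [ 43.  119.8]
13727 [298. 135.] [ 63.6 119.8]
13624 [345. 135.] [ 84.1 119.8]
13797 [391. 135.] [104.6 119.8]
12807 [252. 183.] [42.4 99.1]
12710 [298. 183.] [63.4 99.1]
12719 [344. 183.] [84.4 99.1]
12861 [390. 183.] [105.4  99.1]
12050 [253. 228.] [41.7 77.4]
11961 [298. 228.] [63.2 77.4]
11951 [343. 229.] [84.7 77.5]
12061 [388. 229.] [106.1  77.5]
11382 [255. 272.] [41.1 54.8]
11394 [386. 272.] [107.   54.9]
11357 [299. 272.] [63.  54.8]
11342 [343. 272.] [85.  54.9]
```

>>> drive_tool --pt "255 0 0 0.2 0 0 0" --pt "255 0 0 0 0 0 0"

```text
time_s: 25.5
tool_pos: [0.619, 0.0864, 0.0429]
tool_rot: [0.708, -0.705, -0.027, 0.027]
ft_force: [-0.3, -0.1, -0.0]
width: 0.0002
```

>>> drive_tool --pt "255 0 0 0.2 0 0 0" --pt "255 0 0 0 0 0 0"

```text
time_s: 25.7
tool_pos: [0.6188, 0.0885, 0.0428]
tool_rot: [0.708, -0.705, -0.027, 0.027]
ft_force: [-0.4, -0.9, -0.3]
width: 0.0
```

>>> drive_tool --pt "255 0 0 0.1 0 0 0" --pt "255 0 0 0 0 0 0"

```text
time_s: 25.9
tool_pos: [0.6188, 0.0895, 0.0429]
tool_rot: [0.708, -0.705, -0.027, 0.027]
ft_force: [0.6, -0.8, -0.5]
width: -0.0
```

```bash
python3 - <<'E'
from h import *
go(73,41,42,EX)
s,R=tool(); im=imaging.camera('wrist');cv2.imwrite('pics/w11.png',im[:,:,::-1]); p,ar=wells('w',im,(150,60,470,320))
for q,a in zip(p,ar): 
  if 4000<a<40000: print(a,q.round(0),wm(wray(q,.06,s,R))[:2],wm(wray(q,.075,s,R))[:2])
E
```

```text
t 25.9 warmer mm [72.7 42.2 42.9] F [ 0.6 -0.9 -0.5] w -0.0
rotvec tool deg [-0.21  0.1   0.  ]  shift cm in current axes [ 0.03  0.09 -0.12]  in final axes [ 0.03  0.09 -0.12]
14661 [250.  86.] [ 43.8 144.4] [ 46.6 142.3]
14631 [297.  86.] [ 63.8 144.4] [ 64.6 142.4]
14632 [345.  86.] [ 83.8 144.4] [ 82.6 142.4]
14588 [393.  86.] [103.8 144.4] [100.7 142.4]
13486 [251. 136.] [ 43.3 124.6] [ 46.1 124.5]
13390 [298. 136.] [ 63.6 124.6] [ 64.5 124.5]
13432 [344. 136.] [ 84.  124.6] [ 82.8 124.5]
13521 [391. 136.] [104.4 124.6] [101.2 124.5]
12534 [253. 183.] [ 42.8 104.1] [ 45.6 106. ]
12396 [298. 183.] [ 63.5 104.1] [ 64.3 106. ]
12415 [344. 183.] [ 84.3 104.1] [ 83.1 106. ]
12525 [389. 183.] [105.  104.1] [101.8 106. ]
11699 [254. 228.] [42.2 82.7] [45.1 86.7]
11570 [299. 228.] [63.4 82.7] [64.2 86.7]
11584 [343. 228.] [84.5 82.7] [83.3 86.7]
11707 [387. 228.] [105.6  82.8] [102.4  86.8]
10938 [256. 271.] [41.7 60.6] [44.6 66.8]
10902 [299. 271.] [63.2 60.6] [64.1 66.8]
10868 [342. 271.] [84.8 60.6] [83.5 66.8]
10927 [385. 271.] [106.3  60.6] [103.   66.8]
```

>>> drive_tool --pt "255 0 0 0.1 0 0 0" --pt "255 0 0 0 0 0 0"

```text
time_s: 26.15
tool_pos: [0.6187, 0.0904, 0.0428]
tool_rot: [0.708, -0.705, -0.027, 0.027]
ft_force: [0.5, -0.2, -0.7]
width: -0.0004
```

>>> drive_tool --pt "255 0 0 0.1 0 0 0" --pt "255 0 0 0 0 0 0"

```text
time_s: 26.35
tool_pos: [0.6186, 0.0914, 0.0428]
tool_rot: [0.708, -0.705, -0.027, 0.027]
ft_force: [0.2, 0.3, -0.1]
width: 0.0004
```

>>> drive_tool --pt "255 0 0 0.1 0 0 0" --pt "255 0 0 0 0 0 0"

```text
time_s: 26.55
tool_pos: [0.6186, 0.0924, 0.0429]
tool_rot: [0.708, -0.705, -0.027, 0.027]
ft_force: [-0.6, 0.2, 0.3]
width: 0.0005
```

```bash
cat >> h.py <<'E'
def tilt(box=(150,60,470,320)):
    s,R=tool(); im=imaging.camera('wrist'); p,ar=wells('w',im,box); p=p[(ar>4000)&(ar<40000)]; p=p[np.argsort(p[:,1])]
    for r in p.reshape(-1,4,2):
        r=r[np.argsort(r[:,0])]; zz=np.linspace(.03,.1,141)
        L=np.array([np.linalg.norm(wray(r[3],z,s,R)-wray(r[0],z,s,R)) for z in zz])
        z=np.interp(-.0581,-L[::1],zz) ; print('row z %.1f'%(z*1e3),'xy',wm(np.mean([wray(q,z,s,R) for q in r],axis=0))[:2])
E
python3 - <<'E'
from h import *
go(73,41,42,EX)
tilt()
E
```

```text
t 26.55 warmer mm [72.7 45.1 42.9] F [-0.6  0.2  0.3] w 0.5
rotvec tool deg [-0.2   0.09 -0.  ]  shift cm in current axes [ 0.03  0.08 -0.41]  in final axes [ 0.03  0.09 -0.41]
row z 63.9 xy [ 73.7 146.5]
row z 66.1 xy [ 73.7 127.3]
row z 68.4 xy [ 73.8 108. ]
row z 70.5 xy [73.8 88.8]
row z 72.6 xy [73.8 69.5]
```

>>> drive_tool --pt "255 0 0 -0.8 0 0 0" --pt "255 0 -2.5 0 0 0 0" --pt "255 0.1 0 1.4 0 0 0" --pt "255 0 0 1.3 0 0 0" --pt "255 0 0.6 0 0 0 0" --pt "255 0 0.4 0 0 0 0" --pt "255 0 0.3 0 0 0 0" --pt "255 0 0 0 0 0 0"

```text
time_s: 27.4
tool_pos: [0.6171, 0.1108, 0.0534]
tool_rot: [0.708, -0.706, -0.026, 0.028]
ft_force: [-0.3, -0.5, -0.8]
width: 0.0003
```

>>> drive_tool --pt "255 0 0.3 0 0 0 0" --pt "255 0 0.2 0 0 0 0" --pt "255 0 0 0 0 0 0"

```text
time_s: 27.7
tool_pos: [0.6179, 0.111, 0.0495]
tool_rot: [0.708, -0.705, -0.026, 0.027]
ft_force: [-0.4, 0.7, 0.1]
width: -0.0001
```

>>> drive_tool --pt "255 0 0.3 0 0 0 0" --pt "255 0 0.2 0 0 0 0" --pt "255 0 0 0 0 0 0"

```text
time_s: 28.0
tool_pos: [0.6186, 0.1111, 0.0454]
tool_rot: [0.708, -0.705, -0.027, 0.026]
ft_force: [-0.1, 0.1, 1.9]
width: 0.0002
```

```bash
python3 - <<'E'
from h import *
go(73,64,33,EX)
tilt((150,20,470,320))
E
```

```text
t 28.0 warmer mm [74.2 63.8 45.4] F [-0.1  0.1  1.9] w 0.2
rotvec tool deg [-0.18  0.08  0.07]  shift cm in current axes [-0.12  1.24  0.02]  in final axes [-0.12  1.24  0.02]
row z 61.6 xy [ 73.7 165.7]
row z 63.7 xy [ 73.8 146.4]
row z 65.7 xy [ 73.8 127.1]
row z 67.7 xy [ 73.9 107.9]
row z 69.7 xy [73.9 88.6]
row z 71.9 xy [74.  70.2]
```

Contact with the rim. Pressing on in small steps.

>>> drive_tool --pt "255 0 0.2 0 0 0 0" --pt "255 0 0 0 0 0 0"

```text
time_s: 28.25
tool_pos: [0.6187, 0.1108, 0.0434]
tool_rot: [0.708, -0.706, -0.027, 0.026]
ft_force: [0.5, -2.2, 4.1]
width: 0.0002
```

>>> drive_tool --pt "255 0 0.2 0 0 0 0" --pt "255 0 0 0 0 0 0"

```text
time_s: 28.45
tool_pos: [0.6182, 0.1112, 0.0407]
tool_rot: [0.708, -0.705, -0.027, 0.027]
ft_force: [0.7, -0.9, 2.4]
width: -0.0003
```

>>> drive_tool --pt "255 0 0.2 0 0 0 0" --pt "255 0 0 0 0 0 0"

```text
time_s: 28.65
tool_pos: [0.618, 0.1114, 0.0385]
tool_rot: [0.708, -0.705, -0.027, 0.027]
ft_force: [1.0, -0.3, 1.9]
width: -0.0
```

>>> drive_tool --pt "255 0 0.2 0 0 0 0" --pt "255 0 0 0 0 0 0"

```text
time_s: 28.85
tool_pos: [0.6179, 0.1113, 0.0365]
tool_rot: [0.708, -0.705, -0.026, 0.027]
ft_force: [0.4, -0.6, 1.5]
width: 0.0002
```

Past the clip's peak; continue to the floor.

>>> drive_tool --pt "255 0 0.2 0 0 0 0" --pt "255 0 0 0 0 0 0"

```text
time_s: 29.05
tool_pos: [0.6177, 0.1115, 0.0344]
tool_rot: [0.708, -0.705, -0.026, 0.027]
ft_force: [1.3, -0.4, 0.7]
width: -0.0002
```

>>> drive_tool --pt "255 0 0.2 0 0 0 0" --pt "255 0 0 0 0 0 0"

```text
time_s: 29.25
tool_pos: [0.6178, 0.1117, 0.0326]
tool_rot: [0.708, -0.705, -0.027, 0.027]
ft_force: [0.6, -0.2, 1.9]
width: 0.0001
```

>>> drive_tool --pt "255 0 0.2 0 0 0 0" --pt "255 0 0 0 0 0 0"

```text
time_s: 29.45
tool_pos: [0.6178, 0.1117, 0.0325]
tool_rot: [0.708, -0.705, -0.027, 0.027]
ft_force: [-2.9, -0.9, 10.6]
width: -0.0002
```

```bash
python3 - <<'E'
from h import *
go(73,64,33,EX)
tilt((150,20,470,320))
E
```

```text
t 29.45 warmer mm [73.4 64.5 32.5] F [-3.  -0.7 10.6] w -0.2
rotvec tool deg [-0.24  0.1   0.01]  shift cm in current axes [-0.04 -0.05 -0.05]  in final axes [-0.04 -0.05 -0.05]Traceback (most recent call last):
  File "<stdin>", line 3, in <module>
  File "h.py", line 44, in tilt
    for r in p.reshape(-1,4,2):
             ~~~~~~~~~^^^^^^^^
ValueError: cannot reshape array of size 46 into shape (4,2)
```

>>> drive_tool --pt "255 0 0.1 0 0 0 0" --pt "255 0 0 0 0 0 0" --pt "255 0 -0.5 0 0 0 0" --pt "255 0 -2 0 0 0 0" --pt "255 0 -3 0 0 0 0" --pt "255 0 -4 0 0 0 0" --pt "255 0 -4 -1 0 0 0" --pt "255 0 0 -2 0 0 0" --pt "255 0 0 -2 0 0 0" --pt "255 0 0 0 0 0 0"

```text
time_s: 30.5
tool_pos: [0.6219, 0.0591, 0.1646]
tool_rot: [0.708, -0.706, -0.026, 0.026]
ft_force: [0.6, 0.1, 0.7]
width: -0.0001
```

```bash
python3 - <<'E'
from h import *
go(73,64,33,EX)
im=imaging.camera('wrist');cv2.imwrite('pics/w12.png',im[:,:,::-1])
t=imaging.camera('top');sc=imaging.camera('scene')
for n,a in(("top",t),("scene",sc)): cv2.imwrite(f'pics/{n}9.png',a[:,:,::-1])
b=cv2.resize(sc[150:400,180:440],(400,385))
c=cv2.resize(im,(400,300))
u=cv2.resize(t[150:300,200:450],(400,240))
v=np.vstack([u,np.zeros((145,400,3),np.uint8)])
cv2.imwrite('pics/c12.png',np.hstack([np.vstack([c,u[:240]]),np.vstack([b,np.zeros((155,400,3),np.uint8)])])[:,:,::-1])
for n,q in (("top",(246,222,304,263)),("scene",(312,260,385,325))):
    for f in(0,9):
        p,ar=wells(n,cv2.imread(f'pics/{n}{f}.png')[:,:,::-1],q); print(n,f,len(p),p.mean(0).round(2))
p,ar=wells('w',im,(0,0,640,330))
for q,a in zip(p,ar):
  if 1500<a<40000: print(a,q.round(0),wm(wray(q,.06))[:2])
E
```

```text
t 30.5 warmer mm [ 73.6  11.6 164.6] F [0.6 0.  0.7] w -0.1
rotvec tool deg [-0.18 -0.07 -0.03]  shift cm in current axes [-0.06 13.17  5.19]  in final axes [-0.06 13.16  5.24]
top 0 24 [274.41 241.88]
top 9 14 [265.51 241.38]
scene 0 25 [350.63 292.68]
scene 9 29 [345.91 296.18]
5065 [277.  34.] [ 43.9 166.6]
5039 [304.  34.] [ 63.2 166.8]
5062 [331.  34.] [ 82.5 166.9]
5060 [358.  34.] [101.9 167. ]
5172 [165.  35.] [-37.  166.1]
5152 [192.  34.] [-17.7 166.2]
5187 [112.  35.] [-75.7 165.9]
5157 [138.  35.] [-56.3 166. ]
4762 [195.  65.] [-17.5 146.9]
4676 [279.  64.] [ 44.  147.3]
4655 [305.  64.] [ 63.3 147.4]
4634 [331.  64.] [ 82.7 147.5]
4652 [357.  64.] [102.  147.6]
4801 [117.  65.] [-75.6 146.5]
4791 [143.  65.] [-56.2 146.6]
4790 [169.  65.] [-36.9 146.7]
4353 [280.  93.] [ 44.1 128. ]
4334 [305.  93.] [ 63.5 128.1]
4303 [331.  93.] [ 82.8 128.2]
4352 [356.  93.] [102.1 128.3]
4467 [147.  94.] [-56.1 127.3]
4463 [173.  94.] [-36.7 127.4]
4442 [198.  93.] [-17.4 127.6]
4444 [122.  94.] [-75.4 127.2]
4065 [355. 120.] [102.2 109. ]
4140 [201. 121.] [-17.3 108.2]
4068 [281. 120.] [ 44.2 108.6]
4049 [305. 120.] [ 63.6 108.8]
4049 [330. 120.] [ 82.9 108.8]
4169 [127. 121.] [-75.3 107.8]
4155 [151. 121.] [-56. 108.]
4137 [176. 121.] [-36.6 108.1]
3804 [330. 146.] [83.  89.5]
3823 [355. 146.] [102.4  89.7]
3859 [204. 147.] [-17.2  88.9]
3813 [281. 146.] [44.4 89.3]
3817 [306. 146.] [63.7 89.4]
3895 [131. 147.] [-75.2  88.5]
3881 [155. 147.] [-55.8  88.7]
3869 [180. 147.] [-36.5  88.8]
3590 [282. 171.] [44.5 70. ]
3577 [306. 171.] [63.9 70.1]
3586 [330. 171.] [83.2 70.2]
3598 [354. 171.] [102.5  70.4]
3649 [135. 172.] [-75.   69.2]
3652 [159. 172.] [-55.7  69.3]
3654 [183. 172.] [-36.3  69.5]
3605 [207. 172.] [-17.   69.6]
```

View pics/c12.png

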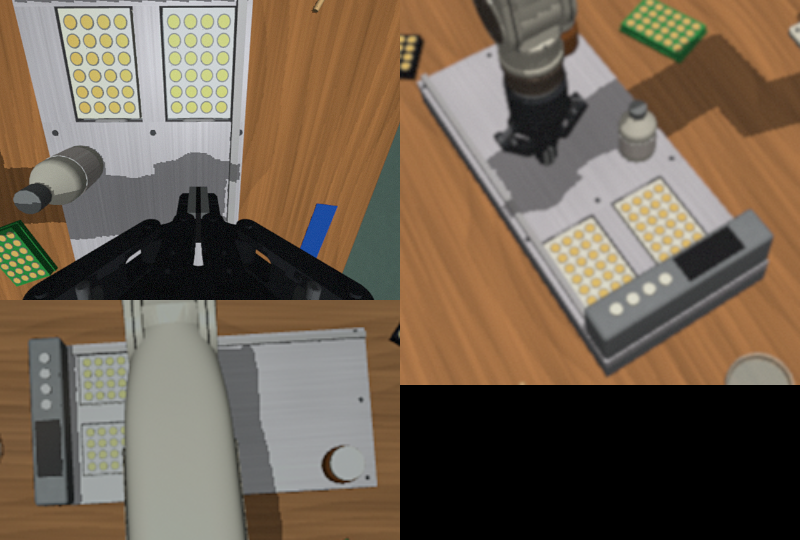

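```bash
python3 -c "
from workcell import arm
arm.job_done()"
```

```text
the job is handed in; nothing more can be done
```

The loose plate is in the far nest and pressed home. I handed the job in at about 30.7 s, with the robot holding and touching nothing.

**What I did**
- **Jar:** it was the container on the track, so I moved it to the near corner of the loading area.
- **Sliding:** I pushed the plate with shut fingers, first against the rail and then along it into the nest. It was never lifted.
- **Pressing:** I pressed the -y end down past the clip until it stopped on the floor. The force rose to about 4 N at the clip and 10.6 N at the stop, and I added 1 mm of travel after that without reading the peak.

**Last checks**
- **Plates:** in the wrist picture the wells of both plates show the same 19.3 mm spacing. Their rows differ by at most 1 mm, so I take the new plate to be level and flush like the loaded one.
- **Containers and dish:** the bottle and the jar are standing. I saw no change to the dish, but I did not measure it.

**What went wrong or disagreed**
- **Finger length:** the shut fingertips reached the deck with the stated TCP about 29 mm below it, so the fingers are shorter than described. My first push passed over the plate without touching it. The first grip on the jar was also too high, so I gripped again lower down.
- **Before/after check of the loaded plate:** the well count from the top and scene cameras was useless, because the arm hid part of the view from above. I relied on the wrist camera instead.

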